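Make up the flange bolting kit in its nest tray

ROBOT

A 6-joint arm with a two-finger parallel gripper is mounted at the origin on the work surface; the furniture and walls round the work are solid. World frame = base frame: x ahead of the robot, y to its left, z up, the work surface at z = 0. Lengths are in m, angles in rad, forces in N, time in s.
With the tool pointing down it reaches from about 0.3 to 0.75 m from the base axis. Payload 8.5 kg.
Tool frame: the origin (TCP) lies midway between the tips of the shut fingers; the grasp point (between the pads) lies 19 mm behind it; z points along the fingers, y is the line along which they close (so a half turn about z gives the same grasp; the last joint's range is limited). The gripper opens to 85 mm and grips with 20 to 120 N. Pads are 22 mm wide; open, the fingers measure 114 mm over their backs; the gripper's body (76 mm by 85 mm) begins 54 mm behind the grasp point. The pads swing forward as they close: fully open they stand 13 mm farther back than shut.
Start: joints at [-1.486, 0.381, 1.297, -0, 1.464, -0.215], TCP at [0.162, -0.525, 0.231] pointing down, gripper open.
Joint ranges: [-3.11, 3.11], [-0.89, 2.33], [0.22, 2.48], [-1.42, 4.56], [0.17, 2.85], [-2.88, 2.88]. Speed limits (rad/s): [2.39, 2.39, 3.14, 3.14, 3.14, 3.14].

INTERFACE

Orientations are given as a 3x3 rotation matrix whose columns are the frame's x, y, z axes.
In Python, from cell import ctrl gives the robot as it stands. The module is installed in compiled form; this text tells all that it offers. Calls block until the motion is done:
- ctrl.move_ptp(position, orientation): joint-space move of the TCP to a pose.
- ctrl.movel(position, attitude=None, velocity=0.15, guard=None): straight line of the TCP; attitude=None keeps the orientation; velocity is the mean speed in m/s. With guard (N) it stops when the force on the tool has changed by that much, and returns True; else False.
- ctrl.move_joints(angles): joint-space move.
- ctrl.grip(opening, grasp_force=None): finger opening in m; grasp_force is the grip in N (None keeps the last); returns when the fingers have stopped.
- ctrl.pause(seconds).
- ctrl.inverse_kinematics(position, orientation): joint angles nearest the present ones, or None.
- ctrl.read_camera(name): name is "scene" or "top"; returns the picture (420x560x3 uint8, red, green, blue); there is no depth.
- ctrl.camera_params(name): a dict with "K" (3x3 intrinsics, pixels), "dist" ([k1, k2, p1, p2, k3] as OpenCV has them; the pictures are not rectified), "R" (3x3) and "t" (3): a world point X has camera coordinates R X + t. Camera axes: x right, y down, z forward; pixel columns grow to the right and rows downward; lengths in m; the calibration is good to about 2 mm. A picture is of the moment at which its call begins. camera_params takes no time and is no camera call.
A pose or a line that the arm cannot do raises ctrl.IKError and nothing moves.
- ctrl.close_job(): hands the job in; it is judged then, once.
Trained networks look in the newest picture that a camera, given by its name, has taken for a name from the list of things; names that differ only in an ending like _2 or _b are one class to them, and where a whole thing is asked for, a point or a joint stands for the part that bears it (a point fixed in the world has none). Each returns a list of dicts, best first, with "score" (0 to 1); they miss things now and then, are a little off and sometimes report something else, mostly with a low value. They report only what shows in the picture. A call takes as long as a camera call. They do not tell look-alikes from the thing itself.
- ctrl.recognise(camera, query): "rect" ([centre column, centre row, width, height] in pixels, round what is visible of it).
- ctrl.silhouettes(camera, query): "pixels" (420x560 bool, what is visible of it) and "rect" ([centre column, centre row, width, height] in pixels, round what is visible of it).
- ctrl.tip_of(camera, query): "point" ([column, row] in pixels: a listed point, or the origin of a listed thing).
Readings, each from a call of its own:
- ctrl.current_time_s(): time.
- ctrl.current_qpos(): joint angles.
- ctrl.current_dq(): joint speeds.
- ctrl.current_joint_torque(): joint torques, N m.
- ctrl.current_eef_pos(): TCP position.
- ctrl.current_eef_rot(): TCP orientation.
- ctrl.current_ft_force(): force on the tool from outside, world axes, zero at the start.
- ctrl.current_moment(): the same for the moment, N m.
- ctrl.current_gripper_width(): finger opening in m.
- ctrl.current_finger_force(): force on a finger pad.
Only numpy, scipy, OpenCV 4.12 (cv2) and the standard library are available. Lean on these libraries where they do the work, as an engineer would, in place of code of your own. Each camera call takes 0.05 s, during which the arm holds its last target. There are 200 camera calls.

TASK

Make up the flange kit in the tray: stand the long bolt on its head in the narrower, deep round hole, stand the pipe sleeve in the wider, shallow round hole, and lay the two smaller nuts flat, one in each square recess. The short bolt and the bigger nut are the wrong size: leave them where they stand.

Things in the scene. Friction and masses are not known exactly. Their poses are not given: they have to be found in the camera images.
- nut_a: one of the two smaller hexagon nuts, rusty, lying flat: 30 mm across flats, 34 mm across corners, 16 mm high. Origin: centre of its underside; x axis square to a pair of flats, y axis through two corners, z up. Its bore is shown but is solid to the touch: grip it from outside, across flats. The two smaller nuts are alike and interchangeable.
- nut_b: one of the two smaller hexagon nuts, rusty, lying flat: 30 mm across flats, 34 mm across corners, 16 mm high. Origin: centre of its underside; x axis square to a pair of flats, y axis through two corners, z up. Its bore is shown but is solid to the touch: grip it from outside, across flats. The two smaller nuts are alike and interchangeable.
- big_nut: the bigger hexagon nut, dark, lying flat: 36 mm across flats, 41 mm across corners, 19 mm high. Origin: centre of its underside. Does not belong to the kit.
- long_bolt: the long bolt, rusty, standing on its head, threaded shank upward: 87 mm high; head 34 mm across corners, 13 mm high; shank 20 mm in diameter. Origin: centre of the underside of the head (its foot as it stands), z up along the shank. About 0.27 kg.
- short_bolt: the short bolt, pale steel, standing on its head: 61 mm high, head 27 mm across corners and 11 mm high, shank 16 mm in diameter. Origin: centre of its foot. Does not belong to the kit.
- sleeve: the pipe sleeve, a rusty piece of pipe standing on end: 43 mm outside diameter, 54 mm high. Origin: centre of its foot, z up. Its bore is shown but is solid to the touch: grip it from outside. About 0.29 kg.
- nut_nest_a: dark wooden nest for one smaller nut (two alike): block 84 x 84 x 14 mm, square recess 64 x 64 mm, 8 mm deep, in the middle of its top, sides along x and y. Origin: centre of the underside, 3 mm above the table; recess floor 6 mm, top 14 mm above the origin. Fixed. All nests stand two by two, 96 mm apart, turned alike, in one steel tray, 204 mm square, rim 12 mm high; their places change.
- nut_nest_b: dark wooden nest for one smaller nut (two alike): block 84 x 84 x 14 mm, square recess 64 x 64 mm, 8 mm deep, in the middle of its top, sides along x and y. Origin: centre of the underside, 3 mm above the table; recess floor 6 mm, top 14 mm above the origin. Fixed. It stands in the same tray.
- bolt_nest: dark wooden nest with the narrower, deep round hole, for the long bolt: block 84 x 84 x 28 mm, the hole in the middle of its top is 50 mm in diameter and 22 mm deep, blind. Origin: centre of the block's underside, 3 mm above the table; hole floor 6 mm and top 28 mm above the origin. Fixed in the same tray.
- sleeve_nest: dark wooden nest with the wider, shallow round hole, for the sleeve: block 84 x 84 x 18 mm, the hole in the middle of its top is 64 mm in diameter and 12 mm deep, blind. Origin: centre of the block's underside, 3 mm above the table; hole floor 6 mm and top 18 mm above the origin. Fixed in the same tray.
Mind the look-alikes: they are no part of the job. What is shaped like the nut_nest_a but turquoise or white is not meant. Leave any white look-alike of the nut_a alone.

How it is judged:
By the outcome, as a careful person would: the job done as asked, in the order asked, and still so for the second after the job is handed in, with the robot touching nothing.
It also fails if it takes over 112 s, if anything falls off the work surface, if the arm or the gripper's body presses on something with over 40 N, if the wrist force passes 120 N, or if a joint passes its speed limit or range.

## Working session

There is one attempt and no reset: what is moved stays moved. The work goes in short steps, each a Python script; the robot and the scene stay as the last script left them, time stands still between calls to the robot, and variables do not carry over. Pictures are saved under pics/ and viewed, at most 14 in all, crops included, and the job is handed in when it is done.

```bash
mkdir -p pics; python3 - <<'E'
from cell import ctrl
import cv2
for n in ("scene","top"):
    im=ctrl.read_camera(n); cv2.imwrite(f"pics/{n}0.png",im[:,:,::-1])
    p=ctrl.camera_params(n); print(n,p["K"].tolist(),p["dist"],(-p["R"].T@p["t"]).round(3))
    for q in ("nut_a","big_nut","long_bolt","short_bolt","sleeve","nut_nest_a","bolt_nest","sleeve_nest"):
        print(q,[(round(d["score"],2),[int(v) for v in d["point"]]) for d in ctrl.tip_of(n,q)])
print(ctrl.current_time_s())
E
```

```text
scene [[441.07159649991803, 0.0, 275.9580260236355], [0.0, 441.07159649991803, 206.38911776938795], [0.0, 0.0, 1.0]] [0.0178748 0.        0.        0.        0.       ] [-0.444  0.473  0.614]
nut_a [(0.7, [174, 296]), (0.49, [183, 269]), (0.44, [392, 188])]
big_nut [(0.46, [152, 228])]
long_bolt [(0.75, [383, 211]), (0.35, [278, 220])]
short_bolt [(0.62, [292, 201]), (0.54, [393, 187]), (0.47, [130, 259])]
sleeve [(0.48, [353, 177])]
nut_nest_a [(0.93, [244, 259]), (0.77, [261, 208]), (0.66, [280, 222])]
bolt_nest []
sleeve_nest [(0.73, [290, 202])]
top [[471.18262679209533, 0.0, 277.3074415380193], [0.0, 471.18262679209533, 221.2739922535747], [0.0, 0.0, 1.0]] [0.05196256 0.         0.         0.         0.        ] [ 0.166 -0.006  1.392]
nut_a [(0.43, [409, 228]), (0.41, [181, 243]), (0.39, [162, 263])]
big_nut [(0.65, [183, 167])]
long_bolt [(0.53, [186, 168])]
short_bolt [(0.63, [155, 204])]
sleeve [(0.71, [394, 186])]
nut_nest_a [(0.78, [233, 249]), (0.7, [219, 204]), (0.67, [279, 187]), (0.33, [157, 201])]
bolt_nest [(0.62, [313, 220])]
sleeve_nest [(0.82, [314, 191])]
0.9
```

View pics/top0.png

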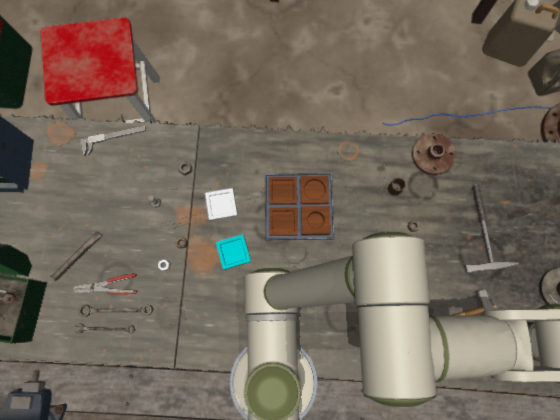

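View pics/scene0.png

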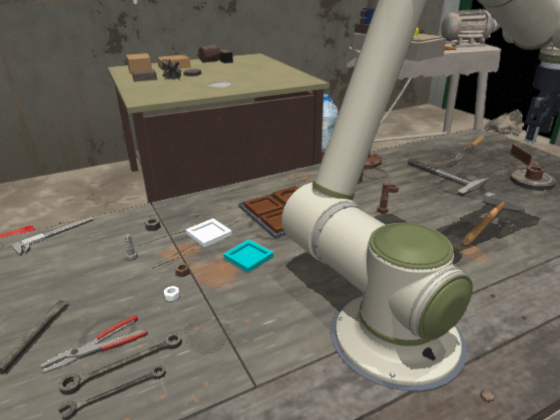

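The top view shows the tray at (300,206), a rusty nut at (182,243), the big nut at (185,169), the short bolt at (155,202), the sleeve at about (396,186) and a rusty thing at (413,226). In the scene view the long bolt stands at (383,211). The white and turquoise nests are decoys, and so is the white nut at (164,265). The second nut isn't clear yet, so I'll zoom in.

```bash
python3 - <<'E'
import cv2,numpy as np
t=cv2.imread("pics/top0.png");s=cv2.imread("pics/scene0.png")
a=cv2.resize(t[125:275,350:550],(800,600),interpolation=cv2.INTER_CUBIC)
b=cv2.resize(s[140:260,340:500],(800,600),interpolation=cv2.INTER_CUBIC)
cv2.imwrite("pics/z.png",cv2.resize(np.hstack([a,b]),(800,300)))
E
```

```text
(no output)
```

View pics/z.png

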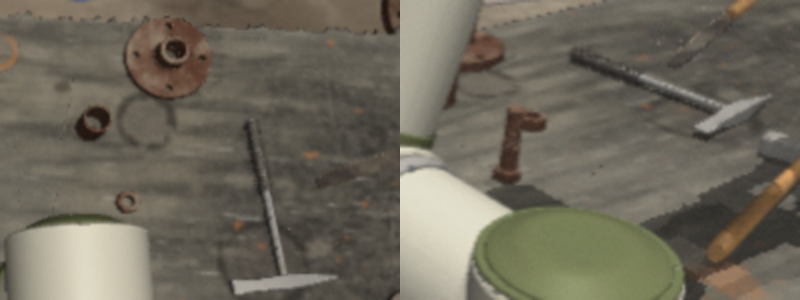

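The zoom shows the second rusty nut at top (413,226). The long bolt is visible in the scene view with its foot at (383,212), and the arm hides it from the top. I'll measure what I can now.

```bash
cat > h.py <<'E'
from cell import ctrl
import cv2,numpy as np
def ray(cam,pts,z):
    """pixels -> world points on plane z"""
    p=ctrl.camera_params(cam); R=np.array(p["R"]);t=np.array(p["t"]).ravel()
    u=cv2.undistortPoints(np.array(pts,float).reshape(-1,1,2),np.array(p["K"]),np.array(p["dist"])).reshape(-1,2)
    d=np.c_[u,np.ones(len(u))]@R; c=-R.T@t
    return c+d*((z-c[2])/d[:,2])[:,None]
def proj(cam,X):
    p=ctrl.camera_params(cam)
    return cv2.projectPoints(np.array(X,float).reshape(-1,1,3),cv2.Rodrigues(np.array(p["R"]))[0],np.array(p["t"],float),np.array(p["K"]),np.array(p["dist"]))[0].reshape(-1,2)
E
python3 - <<'E'
from h import *
np.set_printoptions(precision=4,suppress=True)
print("nuts",ray("top",[[182.5,243],[413,226]],.012))
print("bignut",ray("top",[[185,169]],.01), "whitenut",ray("top",[[164,265]],.01),"short",ray("top",[[155,203]],.03))
print("sleeve tip origin",ray("top",[[394,186]],0))
print("bolt foot",ray("scene",[[383,211]],0), "nut sc",ray("scene",[[392,188]],0))
X=ray("scene",[[383,211]],0)[0]
print("bolt in top",proj("top",[X,X+[0,0,.087]]))
im=cv2.imread("pics/top0.png"); hsv=cv2.cvtColor(im,cv2.COLOR_BGR2HSV)
m=((hsv[...,1]>110)).astype(np.uint8); m[:165]=0;m[250:]=0;m[:,:260]=0;m[:,345:]=0
m=cv2.morphologyEx(m,cv2.MORPH_OPEN,np.ones((3,3)))
pts=np.argwhere(m)[:,::-1]; W=ray("top",pts,.02)[:,:2]
r=cv2.minAreaRect((W*1000).astype(np.float32)); print("tray",r,W.mean(0))
print("nests tip",ray("top",[[279,187],[314,191],[313,220]],.003))
for n,q in (("top","sleeve"),):
    for d in ctrl.silhouettes(n,q)[:1]:
        print(q,d["score"],d["rect"]); 
        P=np.argwhere(d["pixels"])[:,::-1]; print(ray("top",[P.mean(0)],.027))
v=im[160:255,255:345].copy(); v[m[160:255,255:345]>0]//=2
cv2.imwrite("pics/tray.png",cv2.resize(np.hstack([im[160:255,255:345],v]),(800,422)))
E
```

```text
nuts [[ 0.377   0.2903  0.012 ]
 [ 0.469  -0.3895  0.012 ]]
bignut [[0.6064 0.3063 0.01  ]] whitenut [[0.3092 0.3379 0.01  ]] short [[0.4893 0.3799 0.03  ]]
sleeve tip origin [[ 0.5931 -0.3352  0.    ]]
bolt foot [[ 0.3814 -0.2811  0.    ]] nut sc [[ 0.4816 -0.3982  0.    ]]
bolt in top [[375.0306 253.5421]
 [381.312  249.1293]]
tray ((511.97174072265625, -47.69062805175781), (179.36021423339844, 177.7707977294922), 4.985459804534912) [ 0.511  -0.0481]
nests tip [[ 0.5686  0.0155  0.003 ]
 [ 0.5622 -0.0919  0.003 ]
 [ 0.4716 -0.0929  0.003 ]]
sleeve 0.78 [398.9, 185.6, 20.1, 17.3]
[[ 0.5835 -0.3364  0.027 ]]
```

View pics/tray.png

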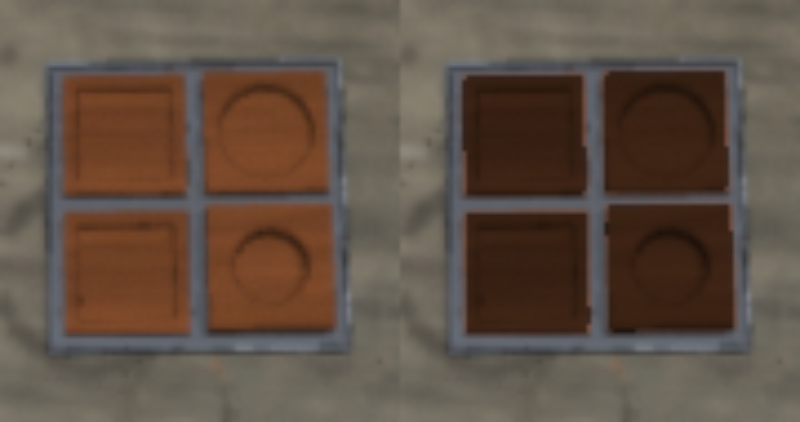

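The wood segmentation fits the blocks well, so the tray is at about (0.512,-0.048). In this crop the sleeve hole is at (266,130), the bolt hole at (271,266), and the nut recesses at (126,135) and (127,272). I'll swing the arm left to uncover the bolt.

```bash
cat >> h.py <<'E'
def down(yaw):
    """tool pointing down, closing axis (tool y) at angle yaw from world x; the half turn is left to the caller"""
    y=np.array([np.cos(yaw),np.sin(yaw),0]); z=np.array([0,0,-1.]); return np.c_[np.cross(y,z),y,z]
E
python3 - <<'E'
from h import *
np.set_printoptions(precision=4,suppress=True)
f=lambda *p:[[a/4.444+255-.4,b/4.444+160-.4] for a,b in p]
print("sleeveN",ray("top",f((266,130)),.021),"boltN",ray("top",f((271,266)),.031),"nutN",ray("top",f((126,135),(127,272)),.017))
print(ctrl.current_eef_rot())
q=list(ctrl.current_qpos()); q[0]=0.5; ctrl.move_joints(q)
print(ctrl.current_eef_pos(),ctrl.current_time_s())
im=ctrl.read_camera("top"); cv2.imwrite("pics/top1.png",im[:,:,::-1])
for n in ("long_bolt","sleeve"):
    for d in ctrl.silhouettes("top",n)[:2]: print(n,d["score"],d["rect"])
for d in ctrl.tip_of("top","long_bolt")[:2]: print(d["score"],d["point"],ray("top",[d["point"]],0))
ims=ctrl.read_camera("scene")[:,:,::-1]
a=cv2.resize(im[150:280,340:440][:,:,::-1],(600,780),interpolation=cv2.INTER_CUBIC)
cv2.imwrite("pics/z1.png",cv2.resize(np.hstack([im[:,:,::-1][:,:,:],cv2.resize(a,(323,420))]),(800,380)))
E
```

```text
sleeveN [[ 0.5639 -0.0919  0.021 ]] boltN [[ 0.4675 -0.0986  0.031 ]] nutN [[ 0.5559  0.0028  0.017 ]
 [ 0.4607 -0.0033  0.017 ]]
[[ 0.9554  0.2953  0.    ]
 [ 0.2953 -0.9554  0.    ]
 [ 0.0001 -0.     -1.    ]]
[0.4156 0.3603 0.2313] 4.175
sleeve 0.7 [399.1, 186.5, 19.1, 18.2]
0.7 [379.2, 252.2] [[ 0.3861 -0.2933  0.    ]]
```

View pics/z1.png

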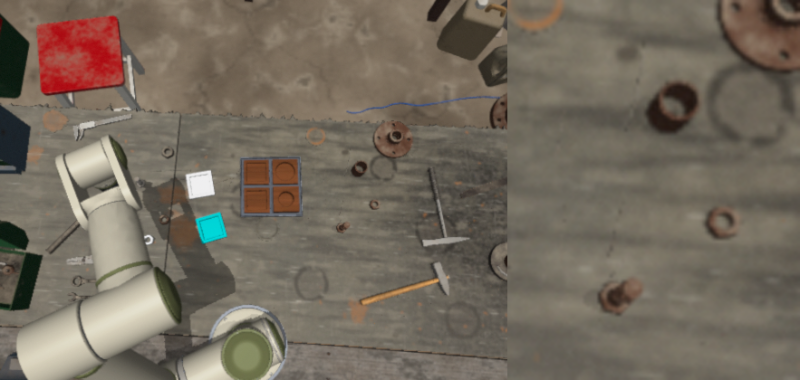

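The bolt is visible now: its head is at (377,252) and its shank top at (383,249) in the top picture. The sleeve's top end is at (399,184.5), and the nut is at (413.5,226).

```bash
cat >> h.py <<'E'
def go(x,y,z,yaw):
    """joint move to the equivalent yaw with the smaller wrist turn"""
    best=None
    for a in (yaw,yaw+np.pi):
        q=ctrl.inverse_kinematics([x,y,z],down(a))
        if q is not None:
            c=abs(np.array(q)-ctrl.current_qpos()).max()
            if best is None or c<best[0]: best=(c,q)
    ctrl.move_joints(best[1])
E
python3 - <<'E'
from h import *
np.set_printoptions(precision=4,suppress=True)
print("bolt head",ray("top",[[376.9,251.9]],.013),"top",ray("top",[[382.7,248.8]],.087))
print("sleeve top",ray("top",[[399.2,184.5]],.054),"base",ray("top",[[394,188.6]],.0))
print("nut",ray("top",[[413.5,225.9]],.016))
# nut yaw: grip-direction search with sharpened crop
im=cv2.imread("pics/top1.png");im0=cv2.imread("pics/top0.png")
a=[cv2.resize(i[r-9:r+10,c-9:c+10],(399,399),interpolation=cv2.INTER_LANCZOS4) for i,r,c in((im0,243,182),(im,226,413))]
cv2.imwrite("pics/nuts.png",np.hstack(a))
E
```

```text
bolt head [[ 0.3845 -0.2839  0.013 ]] top [[ 0.3825 -0.2849  0.087 ]]
sleeve top [[ 0.582  -0.3375  0.054 ]] base [[ 0.5849 -0.3353  0.    ]]
nut [[ 0.4685 -0.3898  0.016 ]]
```

View pics/nuts.png

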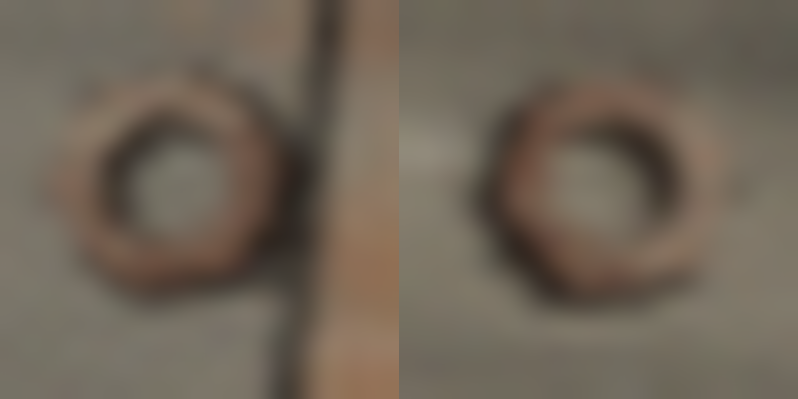

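The top and base estimates agree: bolt (0.3835,-0.2845), sleeve (0.5835,-0.3365), and the tray yaw comes out at 4° in every pairing. The nut flats look to be near 3° for the right nut and near 10° for the left, mod 60. I'll place the bolt now.

```bash
cat >> h.py <<'E'
def mv(x,y,z,yaw,src_dz,dst,dyaw,op,force,zfloor=.009,up=.15,rel=None):
    """pick at x,y (TCP src_dz above the foot), place foot at zfloor over dst"""
    ctrl.grip(op); go(x,y,up,yaw)
    ctrl.movel([x,y,z+src_dz+.03],velocity=.25); hit=ctrl.movel([x,y,z+src_dz],velocity=.08,guard=15)
    ctrl.grip(0,force); w=ctrl.current_gripper_width()
    ctrl.movel([x,y,up],velocity=.2)
    print("hit",hit,"width",round(w,4),"after lift",round(ctrl.current_gripper_width(),4),"force",ctrl.current_finger_force(),"t",ctrl.current_time_s())
    if ctrl.current_gripper_width()<.015: return False
    go(*dst,up,dyaw)
    zt=zfloor+src_dz
    ctrl.movel([*dst,zt+.025],velocity=.2); hit=ctrl.movel([*dst,zt-.002],velocity=.05,guard=8)
    print("place hit",hit,"foot z",ctrl.current_eef_pos()[2]-src_dz)
    ctrl.grip(rel or w+.014); ctrl.pause(.2)
    ctrl.movel([*dst,up],velocity=.2); print("t",ctrl.current_time_s()); return True
E
python3 - <<'E'
from h import *
mv(.3835,-.2845,0,0.2,.036,(.4675,-.099),.07,.05,60)
q=list(ctrl.current_qpos()); 
for n in("scene","top"): cv2.imwrite(f"pics/b_{n}.png",ctrl.read_camera(n)[:,:,::-1])
E
python3 -c "
import cv2,numpy as np
a=cv2.imread('pics/b_scene.png')[130:300,200:430];b=cv2.imread('pics/b_top.png')[140:310,230:460]
cv2.imwrite('pics/b.png',cv2.resize(np.hstack([a,b]),(800,296)))"
```

```text
hit False width 0.0185 after lift 0.0188 force 58.34937667474151 t 9.2917
place hit True foot z 0.009581990001927866
t 12.3333
```

View pics/b.png

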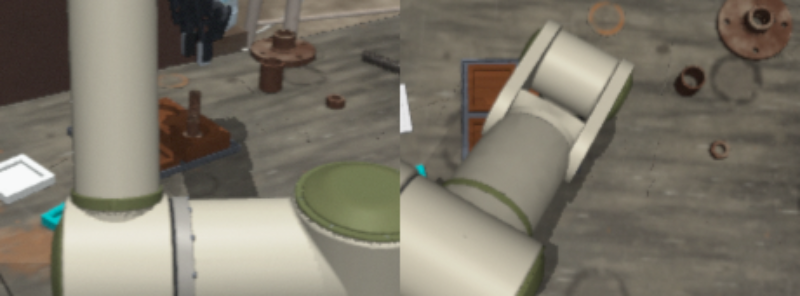

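The bolt stands in its hole at (195,115) in the left half of the picture, with its foot at 9.6 mm as it should be. The sleeve is next.

```bash
python3 - <<'E'
from h import *
if mv(.5835,-.3365,0,np.radians(60),.021,(.5635,-.0925),np.radians(94),.07,60):
    mv(.4685,-.3898,0,np.radians(63),.002,(.5565,.0034),np.radians(49),.055,40,rel=.037)
print(ctrl.current_ft_force())
cv2.imwrite("pics/c.png",ctrl.read_camera("scene")[100:310,180:460,::-1])
E
```

```text
hit False width 0.0409 after lift 0.041 force 60.778549569658935 t 16.2333
place hit True foot z 0.009832005653512759
t 19.5667
hit False width 0.0288 after lift 0.0284 force 39.481474014392006 t 23.3667
place hit True foot z 0.009239778917173735
t 27.3667
[-0.49135121  0.04542493  0.19677557]
```

View pics/c.png

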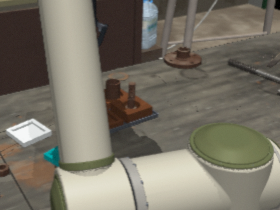

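The sleeve and the first nut are seated: the bolt and sleeve stand at about (130,95) and (113,88) in this crop, and the foot heights are right. Next is the left nut, keeping the fingers clear of the white one.

```bash
python3 - <<'E'
from h import *
mv(.377,.2903,0,np.radians(70),.002,(.4608,-.0033),np.radians(49),.055,40,rel=.037)
q=list(ctrl.current_qpos()); q[1]-=.3; ctrl.move_joints(q); q[0]-=1.4; ctrl.move_joints(q)
ctrl.pause(.5); im=ctrl.read_camera("top")[:,:,::-1]; cv2.imwrite("pics/f.png",im)
cv2.imwrite("pics/f2.png",np.hstack([cv2.resize(im[160:260,240:350],(440,400),interpolation=cv2.INTER_CUBIC),cv2.resize(im[140:280,130:250],(343,400))]))
print(ctrl.current_time_s())
E
```

```text
hit False width 0.0283 after lift 0.0284 force 39.49048249254702 t 31.3917
place hit True foot z 0.009348771990827258
t 35.0667
38.2083
```

View pics/f2.png

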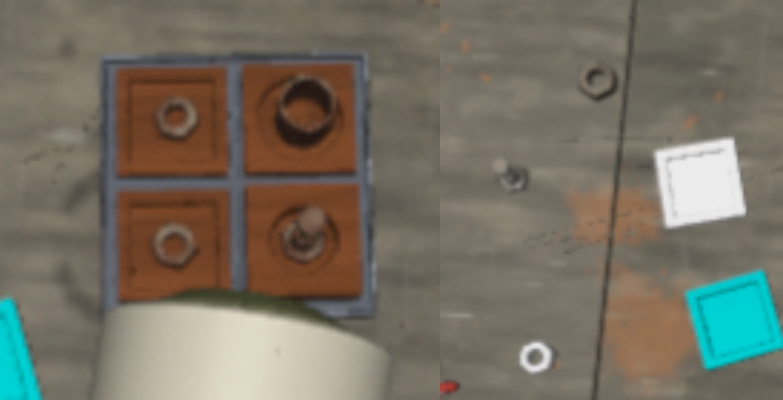

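All four parts sit in their nests: nuts at (177,117) and (174,244), sleeve at (303,110), bolt at (305,238). The big nut, short bolt and white look-alikes haven't moved.

```bash
python3 -c "
from cell import ctrl
print(ctrl.close_job())"
```

```text
the job is handed in; nothing more can be done
None
```

The flange kit is made up and handed in at about 38 s: the long bolt, sleeve and both smaller nuts are seated in their nests, and the short bolt, bigger nut and look-alikes were left untouched.

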